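Slide a sample tube along its V-groove cradle to the stop

ROBOT

A 6-joint arm with a two-finger parallel gripper is mounted at the origin on a cart in front of the work surface, level with it; the furniture and walls round the work are solid. World frame = base frame: x ahead of the robot, y to its left, z up, the work surface at z = 0. Lengths are in mm, angles in rad, forces in N, time in s.
With the tool pointing down it reaches from about 350 to 875 mm from the base axis. Payload 4.2 kg.
Tool frame: the origin (TCP) lies midway between the tips of the shut fingers; the grasp point (between the pads) lies 19 mm behind it (tcp_to_grasp is the distance from the TCP to the grasp point, in mm); z points along the fingers, y is the line along which they close (so a half turn about z gives the same grasp; the last joint's range is limited). The gripper opens to 85 mm and grips with 20 to 120 N. Pads are 22 mm wide; open, the fingers measure 114 mm over their backs; the gripper's body (76 mm by 85 mm) begins 54 mm behind the grasp point. The pads swing forward as they close: fully open they stand 13 mm farther back than shut.
Start: joints at [1.447, 0.385, 0.008, 0, -1.194, -0.259], TCP at [233.416, 579.755, 231.312] pointing down, gripper open.
Joint ranges: [-3.14, 3.14], [-1.21, 2.06], [-1.07, 1.41], [-3.16, 2.05], [-2.99, -0.16], [-3.1, 3.1]. Speed limits (rad/s): [2.79, 2.79, 3.14, 3.14, 3.14, 3.14].

INTERFACE

Orientations are given as a unit quaternion [x, y, z, w].
In Python, from bench import read_state, get_image, job_done, tcp_to_grasp gives the robot as it stands.
- The arm moves only by the tool jog_arm, never from a script. Its argument "plan" is a list of rows, each a list of 3 entries, a list of its own where there are three numbers: the finger opening in mm, from 0 to 85.4, then the shift along the tool's x, y, z as a fraction of full scale, then the turn, a rotation vector about the tool's x, y, z as a fraction of full scale. A call has 1 to 10 rows; each row is the pose to reach, as a shift and turn from the pose commanded when the call began, along the tool's axes at that moment; what a row does not reach only later rows make up. Full scale, the value 1, is 0.1 m for a shift and 60 degrees for a turn. A row lasts 1/8 s, in which the tool goes at most 62.5 mm and 10.7 degrees, less where a joint would pass 70% of its speed; a pose out of reach is approached as far as the arm can. A call with a number of a shift or a turn outside -1 to 1 is refused whole. A call with a gripper value outside its range is refused whole. The fingers move at their own pace and stop on an object; the grip force is fixed at half the most. Time passes only in rows, so rows that repeat a pose let the fingers close. It gives the time, the measured TCP pose, the force, the opening and the grip force at its end, in the units of the state.
- read_state(): the state, without advancing time (a new reading comes with each control period).
- get_image(name): name is "scene" or "top" or "wrist"; returns a dict with "img" (384x512x3 uint8, red, green, blue), "range_z" (384x512 float32, mm along the optical axis (not along the pixel's ray), 0 where there is no reading), "intrinsics" (3x3 intrinsics, pixels), "extrinsics" (4x4, takes a point from camera to world coordinates); the wrist camera has in their place "tool_from_camera" (4x4, takes a point from camera to tool coordinates, whose origin is the TCP and whose axes are the flange's). Camera axes: x right, y down, z forward; pixel columns grow to the right and rows downward; lengths in mm; the calibration is good to about 2 mm. A picture is of the moment at which its call begins: read the wrist's pose just before it.
- job_done(): hands the job in; it is judged then, once.
The state is a dict: "clock": time; "joints": joint angles; "joint_vel": joint speeds; "joint_efforts": joint torques, N m; "position": TCP position; "ee_rot": TCP orientation; "contact_force": force on the tool from outside, world axes, zero at the start; "wrist_torque": the same for the moment, N m; "gripper_width": finger opening in mm; "grasp_force": force on a finger pad.
Only numpy, scipy, OpenCV 4.12 (cv2) and the standard library are available. Lean on these libraries where they do the work, as an engineer would, in place of code of your own. Each camera call takes 0.05 s, during which the arm holds its last target. There are 200 camera calls.

TASK

The orange-capped sample tube has to be registered against the stop so that its level can be read off the scale. Slide it gently along the V-groove of its aluminium cradle, without lifting it out, until its foot rests against the blue stop plate, and leave it lying there. Do not shove the cradle along the bench, and leave the white-capped tube in the other cradle alone.

Things in the scene. Friction and masses are not known exactly. Their poses are not given: they have to be found in the camera images.
- cradle_a: Orange tube's cradle: loose 1.2 kg aluminium V-block on rubber feet, 220 long (x) x 56 wide, top 33 above bench; creeps at 8 to 16 N. Origin: centre of underside. x runs along the groove to the blue stop plate (face at x = +98, 12 thick, 64 tall); the -x end is open, roughly facing the robot. V-groove 13 deep, 26 wide. A second one like it holds the white-capped tube; which is left varies. (mm)
- orange_tube_cap (a point): Centre of the orange cap's outer end face. Clear tube, about 50 g, 103 mm long, body 21 and cap 24.5 mm in diameter, lying loose in the groove, cap to the open end, foot 55 to 90 mm short of the stop; slides at under 1 N. This point is 37 mm above the bench; the cap's top is 16 mm above the cradle's top. Site z points out of the cap along the tube.
- orange_tube_foot (a point): Centre of the flat foot of the same tube, 103 mm from the cap's end face, about 35 mm above the bench; when the tube is home it touches the stop plate.
- white_tube_mid (a point): Middle of the white-capped clear tube (97 mm long, cap 36 mm in diameter) that lies in the other cradle; not to be touched.
Mind the look-alikes: they are no part of the job. What is shaped like the part that bears orange_tube_cap but black or turquoise is not meant.

How it is judged:
By the outcome, as a careful person would: the job done as asked, in the order asked, and still so for the second after the job is handed in, with the robot touching nothing.
It also fails if it takes over 32 s, if anything falls off the work surface, if the arm or the gripper's body presses on something with over 40 N, if the wrist force passes 120 N, or if a joint passes its speed limit or range.

## Working session

There is one attempt and no reset: what is moved stays moved. The work goes in short steps, Python scripts to look and compute and a tool call to move; the robot and the scene stay as the last step left them, time stands still between calls to the robot, and variables do not carry over. Pictures are saved under pics/ and viewed, at most 10 in all, crops included, and the job is handed in when it is done.

Besides the shell and the picture viewer there is one more tool, called as name([rows], argument=value, ...), one row to a line, values as JSON. jog_arm: Moves the arm, as the interface text tells. Its arguments: {"type":"object","properties":{"plan":{"type":"array"}},"required":["plan"]}

```bash
mkdir -p pics; python3 - <<'E'
from bench import *
import cv2,numpy as np,pickle
s=read_state();print(s['position'],s['ee_rot'],s['clock'],tcp_to_grasp)
d={n:get_image(n) for n in("scene","top")}
pickle.dump(d,open('d.pkl','wb'))
cv2.imwrite('pics/a.png',cv2.cvtColor(np.vstack([d['top']['img']]),cv2.COLOR_RGB2BGR))
cv2.imwrite('pics/b.png',cv2.cvtColor(d['scene']['img'],cv2.COLOR_RGB2BGR))
E
```

```text
[233.20762388 579.23485404 230.21780643] [ 9.81719090e-01 -1.90332451e-01 -1.53889627e-04  1.07847688e-03] 0.0 18.700000000000003
```

View pics/a.png

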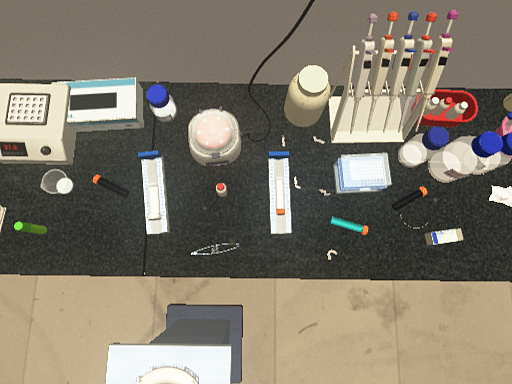

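View pics/b.png

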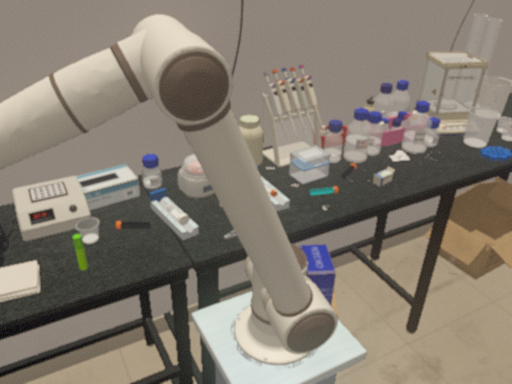

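The top view shows two cradles. The one at (280,192) holds a tube with an orange cap at (281,210) and has its stop at (279,155). The one at (153,190) holds the white-capped tube. The look-alikes are black at (110,185) and (410,197), turquoise at (349,225), and a small red-capped vial at (221,188). Only the tube at (281,210) is clear, orange-capped and lying in a cradle. I'll confirm that in a crop and measure it.

```bash
python3 - <<'E'
import cv2,numpy as np,pickle
d=pickle.load(open('d.pkl','rb'))['top'];K=d['intrinsics'];T=d['extrinsics'];Z=d['range_z']
v,u=np.mgrid[:384,:512]
P=np.stack([(u-K[0,2])/K[0,0]*Z,(v-K[1,2])/K[1,1]*Z,Z],-1)@T[:3,:3].T+T[:3,3]
np.save('P.npy',P)
h=cv2.cvtColor(d['img'],cv2.COLOR_RGB2HSV)
sl=(slice(140,245),slice(255,305))
H=h[sl];p=P[sl]
o=((H[...,0]<15)&(H[...,1]>150)&(H[...,2]>120)); b=((H[...,0]>100)&(H[...,0]<125)&(H[...,1]>120))
for n,m in(('orange',o),('blue',b)):
    q=p[m];print(n,m.sum(),np.median(q,0),q.min(0),q.max(0))
m=(p[...,2]>22)&(p[...,2]<48)&~b
xy=p[m][:,:2];print(len(xy),cv2.minAreaRect(xy.astype(np.float32)))
vx=cv2.fitLine(xy.astype(np.float32),cv2.DIST_HUBER,0,.01,.01).ravel();print(vx,np.arctan2(vx[1],vx[0]))
im=cv2.cvtColor(d['img'][140:245,240:320],cv2.COLOR_RGB2BGR)
cv2.imwrite('pics/c.png',cv2.resize(im,None,fx=5,fy=5,interpolation=cv2.INTER_CUBIC))
E
```

```text
orange 42 [ 500.7963922  -283.85419165   47.45438119] [ 494.76935613 -295.03256892   39.6306771 ] [ 506.75343458 -273.75456848   52.07741456]
blue 117 [ 656.65248291 -280.13437038   63.05662334] [ 649.58972918 -312.05860507   -4.65892102] [ 685.77781277 -252.67428727   68.37379587]
1471 ((550.6624755859375, -283.26318359375), (216.1087646484375, 56.35858917236328), 2.075747013092041)
[ 9.9906915e-01  4.3136615e-02  5.4891864e+02 -2.8178189e+02] 0.043150008
```

View pics/c.png

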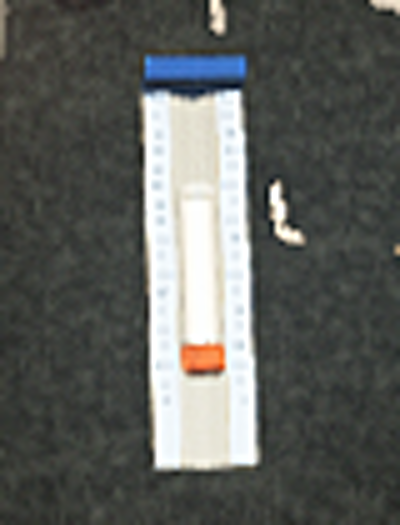

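The crop confirms it: an orange-capped clear tube lies in the groove, with its foot short of the blue stop. The cap's end face is at about x=494, y=-284, and the groove yaw is about 0.04. The plan is to push on the cap's end face with the shut fingers pointing down. First I'll travel there at height.

jog_arm([
  [0,[0.3,0.3,0],[0,0,0]],
  [0,[0.65,0.65,0],[0,0,0]],
  [0,[1,1,0],[0,0,0]],
])

```text
clock: 0.48
position: [289.0, 448.1, 230.7]
ee_rot: [0.982, -0.19, -0.0, 0.001]
contact_force: [0.2, 0.6, 0.4]
gripper_width: 32.3
grasp_force: 0.0
```

jog_arm([
  [0,[0.35,0.35,0],[0,0,0]],
  [0,[0.7,0.7,0],[0,0,0]],
  [0,[1,1,0],[0,0,0]],
])

```text
clock: 0.85
position: [344.4, 317.6, 231.1]
ee_rot: [0.982, -0.19, -0.0, 0.0]
contact_force: [-0.2, 1.4, -0.9]
gripper_width: -0.0
grasp_force: 0.0
```

jog_arm([
  [0,[0.35,0.35,0],[0,0,0]],
  [0,[0.7,0.7,0],[0,0,0]],
  [0,[1,1,0],[0,0,0]],
])

```text
clock: 1.23
position: [399.7, 187.6, 231.1]
ee_rot: [0.982, -0.19, -0.0, 0.0]
contact_force: [0.5, 0.4, 0.1]
gripper_width: 0.2
grasp_force: 0.0
```

jog_arm([
  [0,[0.35,0.35,0],[0,0,0]],
  [0,[0.7,0.7,0],[0,0,0]],
  [0,[1,1,0],[0,0,0]],
])

```text
clock: 1.6
position: [455.2, 57.6, 231.1]
ee_rot: [0.982, -0.19, -0.0, 0.0]
contact_force: [0.0, 0.4, -0.2]
gripper_width: 0.1
grasp_force: 0.0
```

jog_arm([
  [0,[0.12,0.35,0],[0,0,0]],
  [0,[0.25,0.7,0],[0,0,0]],
  [0,[0.35,1,0],[0,0,0]],
])

```text
clock: 1.98
position: [449.7, -47.9, 231.0]
ee_rot: [0.982, -0.191, -0.0, 0.0]
contact_force: [0.5, -0.0, 0.6]
gripper_width: -0.1
grasp_force: 0.0
```

jog_arm([
  [0,[0.12,0.35,0],[0,0,0]],
  [0,[0.25,0.7,0],[0,0,0]],
  [0,[0.35,1,0],[0,0,0]],
])

```text
clock: 2.35
position: [444.8, -153.6, 231.0]
ee_rot: [0.982, -0.19, -0.0, -0.0]
contact_force: [0.7, -0.7, 0.1]
gripper_width: 0.1
grasp_force: 0.0
```

jog_arm([
  [0,[0.12,0.35,0],[0,0,-0.1]],
  [0,[0.25,0.7,0],[0,0,-0.2]],
  [0,[0.35,1,0],[0,0,-0.3]],
  [0,[0.4,1,0],[0,0,-0.4]],
  [0,[0.4,1,0],[0,0,-0.4]],
])

```text
clock: 2.98
position: [444.8, -260.4, 230.7]
ee_rot: [1.0, 0.017, -0.001, -0.0]
contact_force: [0.2, -0.5, 0.3]
gripper_width: -0.3
grasp_force: 0.0
```

```bash
cat > look.py <<'E'
from bench import *
import cv2,numpy as np,sys
from scipy.spatial.transform import Rotation as R
s=read_state();d=get_image('wrist')
Rm=R.from_quat(s['ee_rot']).as_matrix()
K=d['intrinsics'];Z=d['range_z'];T=d['tool_from_camera']
v,u=np.mgrid[:384,:512]
P=np.stack([(u-K[0,2])/K[0,0]*Z,(v-K[1,2])/K[1,1]*Z,Z],-1)@T[:3,:3].T+T[:3,3]
P=P@Rm.T+s['position']
H=cv2.cvtColor(d['img'],cv2.COLOR_RGB2HSV)
print(s['position'],s['joints'],s['clock'],'toolx yaw',np.arctan2(Rm[1,0],Rm[0,0]),s['contact_force'])
near=(P[...,0]>420)&(P[...,0]<720)&(abs(P[...,1]+284)<60)&(Z>0)
for n,m in(('orange',(H[...,0]<15)&(H[...,1]>150)&(H[...,2]>100)),('blue',(H[...,0]>100)&(H[...,0]<125)&(H[...,1]>130))):
    m=m&near&(P[...,2]>25)
    if m.sum():
        q=P[m];print(n,m.sum(),'uv',u[m].mean(),v[m].mean(),'p2/50/98',np.percentile(q,[2,50,98],axis=0).round(1).tolist())
m=near&(P[...,2]>29)&(P[...,2]<36)&(H[...,1]<80)
if m.sum()>50: print('rails',cv2.minAreaRect(P[m][:,:2].astype(np.float32)))
cv2.imwrite('pics/'+sys.argv[1],cv2.cvtColor(d['img'],cv2.COLOR_RGB2BGR))
E
python3 look.py w1.png
```

```text
[ 444.77474218 -260.36752162  230.72812187] [-2.14490488e-01  1.99097239e-01 -2.57250834e-01 -2.57817413e-04
 -1.11560624e+00  1.81925653e+00] 2.975 toolx yaw 0.03385650679692268 [ 0.17160412 -0.50663749  0.25404574]
orange 49 uv 279.0816326530612 124.10204081632654 p2/50/98 [[497.5, -293.1, 43.3], [502.0, -280.2, 47.3], [507.7, -274.8, 50.6]]
rails ((537.9788208007812, -283.4054870605469), (184.30303955078125, 56.1827392578125), 2.076221227645874)
```

View pics/w1.png

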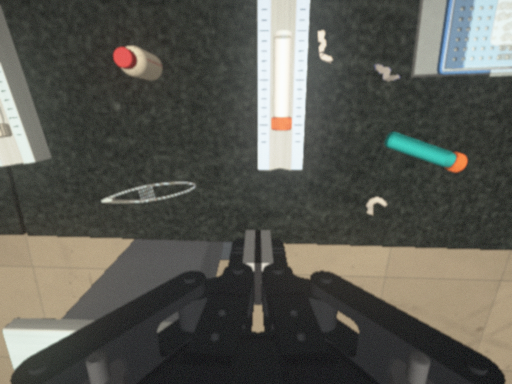

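The wrist view shows the orange cap at (281,124) and the fingertips at (258,240). The groove centre line passes through about (538,-283.4) at 2.08°. I'll descend behind the cap.

jog_arm([
  [0,[0.11,0.13,0.2],[0,0,0]],
  [0,[0.22,0.26,0.5],[0,0,0]],
  [0,[0.22,0.265,0.8],[0,0,0]],
  [0,[0.22,0.265,1],[0,0,0]],
  [0,[0.22,0.265,1],[0,0,0]],
])

```text
clock: 3.65
position: [466.9, -284.9, 129.8]
ee_rot: [1.0, 0.018, -0.002, -0.001]
contact_force: [0.1, 0.4, 0.1]
gripper_width: -0.0
grasp_force: 0.0
```

jog_arm([
  [0,[0,0,0.2],[0,0,0]],
  [0,[0,0,0.4],[0,0,0]],
  [0,[0,0,0.55],[0,0,0]],
  [0,[0,0,0.65],[0,0,0]],
  [0,[0,0,0.7],[0,0,0]],
  [0,[0,0,0.7],[0,0,0]],
])

```text
clock: 4.4
position: [468.1, -285.8, 61.4]
ee_rot: [1.0, 0.018, 0.0, 0.0]
contact_force: [0.3, -0.3, 0.0]
gripper_width: -0.2
grasp_force: 0.0
```

```bash
python3 look.py w2.png
```

```text
[ 468.09641704 -285.80134356   61.36970128] [-2.52439457e-01  4.41105091e-01 -3.92816685e-01  1.40952084e-04
 -7.36840935e-01  1.85925452e+00] 4.4 toolx yaw 0.03612311780452386 [ 0.30054325 -0.25814797  0.04636033]
orange 699 uv 259.87839771101574 180.2131616595136 p2/50/98 [[497.1, -294.9, 42.4], [503.0, -284.8, 48.0], [509.4, -274.5, 50.1]]
blue 7 uv 356.2857142857143 363.7142857142857 p2/50/98 [[464.9, -342.1, 130.3], [483.3, -312.1, 152.2], [488.9, -277.5, 155.4]]
rails ((522.4368286132812, -284.02093505859375), (154.1390380859375, 56.29623794555664), 2.093445062637329)
```

View pics/w2.png

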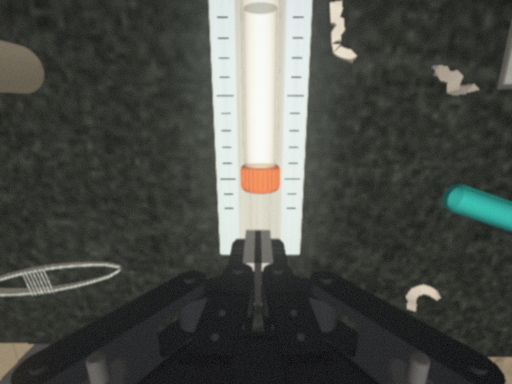

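Fingers and cap are aligned in line with the groove. I'll lower to just above the cradle top, then push slowly.

jog_arm([
  [0,[0,0,0.1],[0,0,0]],
  [0,[0,0,0.18],[0,0,0]],
  [0,[0,0,0.23],[0,0,0]],
  [0,[0,0,0.23],[0,0,0]],
])

```text
clock: 4.95
position: [467.6, -285.7, 37.7]
ee_rot: [1.0, 0.018, -0.001, -0.0]
contact_force: [0.0, -0.3, -0.4]
gripper_width: 0.1
grasp_force: 0.0
```

jog_arm([
  [0,[0.04,0,0],[0,0,0]],
  [0,[0.08,0,0],[0,0,0]],
  [0,[0.11,0,0],[0,0,0]],
  [0,[0.14,0,0],[0,0,0]],
  [0,[0.17,0,0],[0,0,0]],
  [0,[0.2,0,0],[0,0,0]],
  [0,[0.23,0,0],[0,0,0]],
  [0,[0.26,0,0],[0,0,0]],
  [0,[0.29,0,0],[0,0,0]],
  [0,[0.3,0,0],[0,0,0]],
])

```text
clock: 6.2
position: [498.3, -284.6, 38.3]
ee_rot: [1.0, 0.018, 0.0, 0.0]
contact_force: [-1.7, 0.6, 0.1]
gripper_width: -0.1
grasp_force: 0.7
```

```bash
python3 look.py w3.png
```

```text
[ 498.29571576 -284.62335892   38.26933512] [-2.36785334e-01  5.07275457e-01 -3.48126376e-01 -4.15472534e-05
 -7.15154874e-01  1.84382904e+00] 6.2 toolx yaw 0.03621602248265979 [-1.70968589  0.59638771  0.05736788]
orange 953 uv 260.05561385099685 219.38929695697797 p2/50/98 [[511.5, -294.4, 41.8], [518.3, -284.0, 48.0], [524.6, -273.8, 50.0]]
blue 11 uv 332.54545454545456 367.1818181818182 p2/50/98 [[510.7, -342.3, 115.5], [517.3, -298.0, 131.0], [518.8, -267.1, 135.6]]
rails ((547.8585205078125, -283.0148620605469), (149.63816833496094, 56.4388542175293), 2.077881336212158)
```

View pics/w3.png

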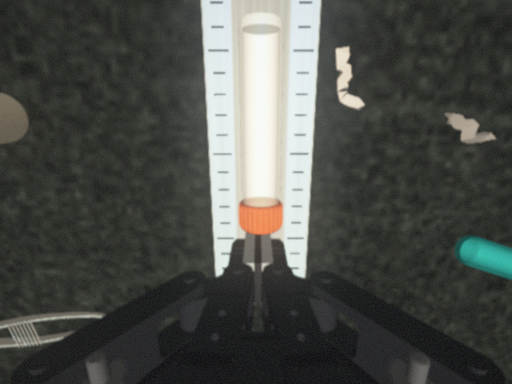

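The cap is against the fingertips at (260,219) and has moved about 15 mm at 1–2 N. About 39 mm remain. I'll push 30 mm more, then creep.

jog_arm([
  [0,[0.04,0,0],[0,0,0]],
  [0,[0.08,0,0],[0,0,0]],
  [0,[0.12,0,0],[0,0,0]],
  [0,[0.16,0,0],[0,0,0]],
  [0,[0.2,0,0],[0,0,0]],
  [0,[0.23,0,0],[0,0,0]],
  [0,[0.26,0,0],[0,0,0]],
  [0,[0.28,0,0],[0,0,0]],
  [0,[0.3,0,0],[0,0,0]],
  [0,[0.3,0,0],[0,0,0]],
])

```text
clock: 7.5
position: [528.3, -283.6, 38.3]
ee_rot: [1.0, 0.018, 0.0, 0.0]
contact_force: [-0.4, -0.1, 0.2]
gripper_width: 0.1
grasp_force: 0.2
```

```bash
python3 look.py w4.png
```

```text
[ 528.31227529 -283.6416764    38.3367601 ] [-2.22946767e-01  5.40358806e-01 -2.81681393e-01  4.64637893e-05
 -7.48066701e-01  1.82991505e+00] 7.5 toolx yaw 0.036206066862250606 [-0.38061667 -0.14435369  0.15448897]
orange 936 uv 259.9604700854701 219.50320512820514 p2/50/98 [[541.7, -293.4, 42.2], [548.3, -282.9, 48.1], [554.5, -272.8, 50.1]]
blue 3 uv 379.0 355.6666666666667 p2/50/98 [[524.2, -336.6, 104.2], [544.5, -312.0, 127.4], [546.6, -297.1, 127.8]]
rails ((577.8884887695312, -281.9137268066406), (149.6253204345703, 56.328033447265625), 2.15741229057312)
```

View pics/w4.png

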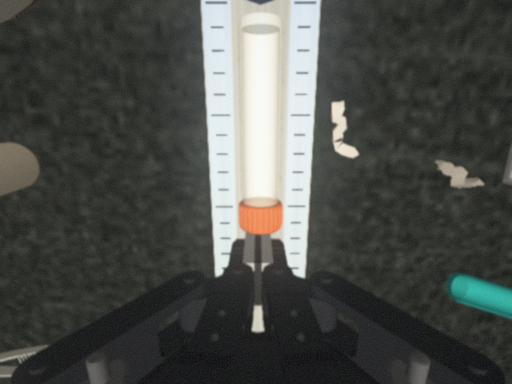

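The foot is at row ~15 and the stop's lower edge is at row ~2, so roughly 9 mm remain. I'll creep from here.

jog_arm([
  [0,[0.015,0,0],[0,0,0]],
  [0,[0.03,0,0],[0,0,0]],
  [0,[0.045,0,0],[0,0,0]],
  [0,[0.06,0,0],[0,0,0]],
  [0,[0.06,0,0],[0,0,0]],
])

```text
clock: 8.18
position: [534.2, -283.4, 38.3]
ee_rot: [1.0, 0.018, 0.0, 0.0]
contact_force: [-0.5, 0.1, 0.5]
gripper_width: -0.4
grasp_force: 0.1
```

jog_arm([
  [0,[0.005,0,0],[0,0,0]],
  [0,[0.01,0,0],[0,0,0]],
  [0,[0.01,0,0],[0,0,0]],
])

```text
clock: 8.55
position: [535.0, -283.3, 38.3]
ee_rot: [1.0, 0.018, 0.0, 0.0]
contact_force: [-0.8, -0.5, -0.2]
gripper_width: -0.2
grasp_force: 0.3
```

jog_arm([
  [0,[0.005,0,0],[0,0,0]],
  [0,[0.01,0,0],[0,0,0]],
  [0,[0.01,0,0],[0,0,0]],
])

```text
clock: 8.93
position: [536.0, -283.3, 38.3]
ee_rot: [1.0, 0.018, 0.0, 0.0]
contact_force: [0.2, -0.2, 0.2]
gripper_width: -0.2
grasp_force: 0.3
```

```bash
python3 look.py w5.png; python3 - <<'E'
import cv2
a=cv2.imread('pics/w5.png')[:60,190:330]
cv2.imwrite('pics/w5c.png',cv2.resize(a,None,fx=5,fy=5,interpolation=cv2.INTER_CUBIC))
E
```

```text
[ 536.03847131 -283.32828315   38.31128653] [-2.19523059e-01  5.49291746e-01 -2.63752257e-01 -5.65257789e-06
 -7.57585311e-01  1.82636143e+00] 8.925 toolx yaw 0.036037941338731984 [ 0.22282412 -0.20805409  0.18757032]
orange 927 uv 260.0474649406688 219.529665587918 p2/50/98 [[549.4, -293.0, 42.1], [556.0, -282.7, 48.1], [562.3, -272.5, 50.0]]
blue 5 uv 323.8 357.4 p2/50/98 [[547.2, -342.7, 120.5], [551.0, -295.1, 126.8], [555.4, -260.1, 131.2]]
rails ((582.994384765625, -281.7864990234375), (143.207763671875, 56.29313278198242), 2.2088682651519775)
```

View pics/w5c.png

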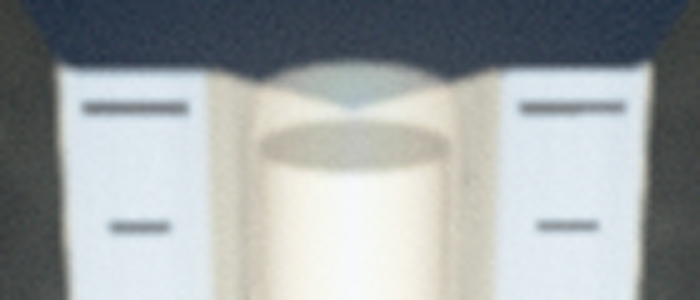

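The foot's rim (crop row ~62) now overlaps the dark stop plate (row ~66), so it is nearly touching. I'll take 1 mm steps and watch the force.

jog_arm([
  [0,[0.005,0,0],[0,0,0]],
  [0,[0.01,0,0],[0,0,0]],
  [0,[0.01,0,0],[0,0,0]],
])

```text
clock: 9.35
position: [537.0, -283.3, 38.3]
ee_rot: [1.0, 0.018, 0.0, 0.0]
contact_force: [-0.1, 0.4, 1.1]
gripper_width: 0.3
grasp_force: 0.3
```

jog_arm([
  [0,[0.005,0,0],[0,0,0]],
  [0,[0.01,0,0],[0,0,0]],
  [0,[0.01,0,0],[0,0,0]],
])

```text
clock: 9.72
position: [538.0, -283.2, 38.3]
ee_rot: [1.0, 0.018, 0.0, 0.0]
contact_force: [0.1, -0.3, 0.5]
gripper_width: -0.1
grasp_force: 0.3
```

jog_arm([
  [0,[0.005,0,0],[0,0,0]],
  [0,[0.005,0,0],[0,0,0]],
])

```text
clock: 9.98
position: [538.5, -283.2, 38.3]
ee_rot: [1.0, 0.018, 0.0, 0.0]
contact_force: [-0.9, -0.1, 0.3]
gripper_width: 0.3
grasp_force: 0.3
```

jog_arm([
  [0,[0.005,0,0],[0,0,0]],
  [0,[0.005,0,0],[0,0,0]],
])

```text
clock: 10.22
position: [538.6, -283.2, 38.3]
ee_rot: [1.0, 0.018, -0.0, -0.0]
contact_force: [-2.1, 0.1, 1.1]
gripper_width: 0.0
grasp_force: 0.9
```

```bash
python3 look.py w6.png; python3 - <<'E'
import cv2
a=cv2.imread('pics/w6.png')[:60,190:330]
cv2.imwrite('pics/w6c.png',cv2.resize(a,None,fx=5,fy=5,interpolation=cv2.INTER_CUBIC))
E
```

```text
[ 538.59843935 -283.18605165   38.26881774] [-2.18322284e-01  5.52574583e-01 -2.57289250e-01  3.75017637e-05
 -7.61712356e-01  1.82512685e+00] 10.225 toolx yaw 0.03603545413290232 [-2.11422933  0.05202126  1.10558033]
orange 936 uv 260.0373931623932 219.60683760683762 p2/50/98 [[551.9, -293.0, 41.9], [558.5, -282.5, 48.0], [564.8, -272.3, 50.1]]
blue 29 uv 283.7241379310345 151.89655172413794 p2/50/98 [[550.3, -334.2, 47.6], [652.6, -301.1, 58.2], [655.0, -253.2, 135.9]]
rails ((584.4519653320312, -281.6583251953125), (140.56044006347656, 56.34100341796875), 2.1532204151153564)
```

View pics/w6c.png

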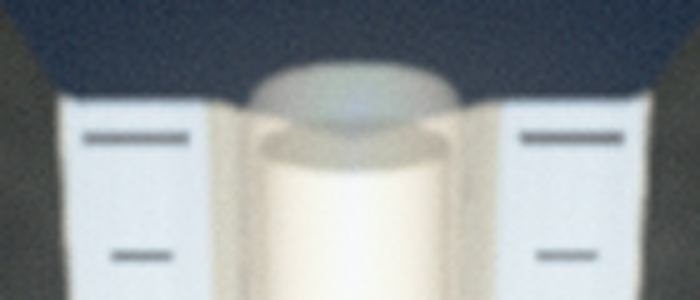

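The force has risen to 2.1 N and the arm lags its command, which suggests contact. A 0.3 mm nudge should confirm it, then I'll back off.

jog_arm([
  [0,[0.003,0,0],[0,0,0]],
  [0,[0.003,0,0],[0,0,0]],
])

```text
clock: 10.52
position: [538.7, -283.2, 38.2]
ee_rot: [1.0, 0.018, -0.001, -0.0]
contact_force: [-2.8, 0.7, 0.8]
gripper_width: 0.2
grasp_force: 1.6
```

Contact is confirmed: the tube stalls, with the force rising to 2.8 N, well below the cradle's 8 N creep. Next I'll back straight off, raise the tool and check.

jog_arm([
  [0,[-0.01,0,0],[0,0,0]],
  [0,[-0.04,0,0],[0,0,0]],
  [0,[-0.1,0,0],[0,0,0]],
  [0,[-0.2,0,0],[0,0,0]],
  [0,[-0.25,0,0],[0,0,0]],
  [0,[-0.25,0,-0.2],[0,0,0]],
  [0,[-0.25,0,-0.6],[0,0,0]],
  [0,[-0.25,0,-1],[0,0,0]],
  [0,[-0.25,0,-1],[0,0,0]],
])

```text
clock: 11.65
position: [516.3, -284.9, 142.4]
ee_rot: [1.0, 0.018, 0.004, 0.001]
contact_force: [-0.8, -0.2, -0.1]
gripper_width: -0.2
grasp_force: 0.0
```

```bash
python3 look.py w7.png; cp P.npy P0.npy; python3 - <<'E'
from bench import *
import numpy as np,cv2,pickle
a=pickle.load(open('d.pkl','rb'))['top']['img'];b=get_image('top')['img']
cv2.imwrite('pics/top2.png',cv2.cvtColor(b,cv2.COLOR_RGB2BGR))
for im in(a,b):
    h=cv2.cvtColor(im,cv2.COLOR_RGB2HSV)[145:162,255:305]
    m=(h[...,0]>100)&(h[...,0]<125)&(h[...,1]>120);print('stop px',m.sum(),np.argwhere(m).mean(0))
E
```

```text
[ 516.30868116 -284.92319032  142.35970159] [-2.29392615e-01  3.98169412e-01 -2.11149531e-01  1.06412292e-03
 -9.52903617e-01  1.83619932e+00] 11.65 toolx yaw 0.036635554305602544 [-0.79102643 -0.23582586 -0.1330465 ]
orange 2 uv 250.5 152.5 p2/50/98 [[553.1, -279.4, 43.9], [554.8, -276.4, 45.9], [556.4, -273.4, 47.9]]
blue 1284 uv 257.96417445482865 7.916666666666667 p2/50/98 [[653.6, -305.2, 62.6], [658.7, -279.0, 64.2], [663.8, -252.6, 65.8]]
rails ((554.3206176757812, -282.7628173828125), (201.79591369628906, 56.14629364013672), 2.074692487716675)
stop px 117 [ 8.62393162 23.54700855]
stop px 0 [nan nan]<stdin>:7: RuntimeWarning: Mean of empty slice.
  ret = um.true_divide(
```

View pics/w7.png

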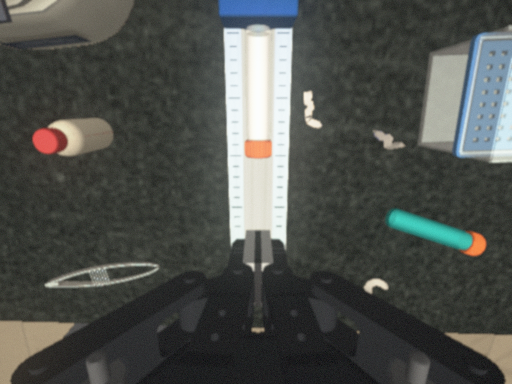

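The tube lies in the groove (cap at (258,149)) with its foot against the blue plate (row ~27). The stop face is at x≈653.6, against about 653.3 estimated before the push, so the cradle has not moved. The tool is clear.

```bash
python3 -c "
from bench import *
print(job_done())"
```

```text
the job is handed in; nothing more can be done
None
```

The orange-capped tube was slid along its groove until its foot met the blue stop plate (about 3 N on the wrist at contact), left lying there, and handed in at about 12 s, with no visible shift of its cradle and the white-capped tube untouched.

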